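# Shut the branch clamshell jig, pin it and keep it pressed shut

## Robot

A 6-joint arm with a two-finger parallel gripper is mounted at the origin on the work surface. World frame = base frame: x ahead of the robot, y to its left, z up, the work surface at z = 0. Lengths are in m, angles in degrees, forces in N, time in s.
With the tool pointing down it reaches from about 0.3 to 0.75 m from the base axis. Payload 8.5 kg.
Tool frame: the origin (TCP) lies at the very end of the fingers, on their centre line; the grasp point (between the pads) lies 19 mm behind it; z points along the fingers, y is the direction in which the jaws open and shut (so a half turn about z gives the same grasp; the last joint's range is limited). The gripper opens to 85 mm and grips with 20 to 120 N. Pads are 22 mm wide; open, the fingers measure 114 mm over their backs; the gripper's body (76 mm by 85 mm) begins 54 mm behind the grasp point. The pads swing forward as they close: fully open they stand 13 mm farther back than shut.
Start: joints at [61.748, 21.807, 74.336, -0, 83.858, -12.336], TCP at [0.151, 0.529, 0.231] pointing down, gripper open.
Joint ranges: [-178.18, 178.18], [-50.72, 133.34], [12.68, 142.11], [-81.47, 261.47], [9.98, 163.14], [-165.26, 165.26]. Speed limits (degrees/s): [136.94, 136.94, 180, 180, 180, 180].

## Interface

Orientations are given as a 3x3 rotation matrix whose columns are the frame's x, y, z axes.
In Python, from rig import status, vision, env gives the robot as it stands.
- The arm moves only by the tool send_rows, never from a script. Its argument "targets" is a list of rows, each a list of 7 numbers: the shift along the tool's x, y, z in units of 50 mm (1.0 is 50 mm), then the turn, a rotation vector about the tool's x, y, z in units of 8 degrees (1.0 is 8 degrees), then the finger opening in mm, from 0 to 85.4. A call has 1 to 5 rows; each row is the pose to reach, as a shift and turn from the pose commanded when the call began, along the tool's axes at that moment; what a row does not reach only later rows make up. A row lasts 1/8 s, in which the tool goes at most 62.5 mm and 10.7 degrees, less where a joint would pass 70% of its speed; a pose out of reach is approached as far as the arm can. A call with a gripper value outside its range is refused whole. The fingers move at their own pace and stop on an object; "grip_force" is the grip in N (left out, the last holds). Time passes only in rows, so rows that repeat a pose let the fingers close. It gives the time, the measured TCP pose, the force and the opening at its end, in the units of the state.
- status.observe(): the state, without advancing time (a new reading comes with each control period).
- vision.get_image(name): name is "scene" or "top" or "wrist"; returns (picture, depth): 420x560x3 uint8, red, green, blue; 420x560 float32, m along the optical axis (not along the pixel's ray), 0 where there is no reading.
- vision.camera_model(name): a dict with "camera_matrix" (3x3 intrinsics, pixels), "view" (4x4, takes a point from world to camera coordinates); the wrist camera has in their place "T_tool_cam" (4x4, takes a point from camera to tool coordinates, whose origin is the TCP and whose axes are the flange's). Camera axes: x right, y down, z forward; pixel columns grow to the right and rows downward; lengths in m; the calibration is good to about 2 mm. A picture is of the moment at which its call begins: read the wrist's pose just before it. camera_model takes no time and is no camera call.
- env.close_job(): hands the job in, once; it reports no verdict.
Trained networks look in the newest picture that a camera, given by its name, has taken for a name from the list of things; names that differ only in an ending like _2 or _b are one class to them, and where a whole thing is asked for, a point or a joint stands for the part that bears it (a point fixed in the world has none). Each returns a list of dicts, best first, with "p" (0 to 1); they miss things now and then, are a little off and sometimes report something else, mostly with a low value. They report only what shows in the picture. A call takes as long as a camera call. They do not tell look-alikes from the thing itself.
- vision.masks_of(camera, label): "pixels" (420x560 bool, what is visible of it) and "extent" ([left, top, right, bottom] in pixels, round what is visible of it).
The state is a dict: "time_s": time; "q": joint angles; "qvel": joint speeds; "joint_efforts": joint torques, N m; "position": TCP position; "tool_rot": TCP orientation; "ft_force": force on the tool from outside, world axes, zero at the start; "wrist_torque": the same for the moment, N m; "grip_width": finger opening in m.
Only numpy, scipy, OpenCV 4.12 (cv2) and the standard library are available. Lean on these libraries where they do the work, as an engineer would, in place of code of your own. Each camera call takes 0.05 s, during which the arm holds its last target.

## Task

Push the open hinged upper half of the wooden clamshell jig down over the branch until its front edge snaps under the roller catch, and let go of it. Then take the red-knobbed locking pin from its rack, push it down through the aligned holes of both halves until its flange sits flat on the upper half, and go on pressing the pin down firmly so that the sprung halves are squeezed fully shut. Finish like that, still pressing on the pin (do not let go), and leave the glue bottle, the half log and the mallet where they are.

Things in the scene. Friction and masses are not known exactly. Their poses are not given: they have to be found in the camera images.
- jig: Lower half of the jig, fixed: pale plywood block 195 (x, from -105 to +90) x 130 (y) x 55 mm high on a grey plate 280 x 170 x 8 mm, a 43 mm branch piece lying across it along y, 170 mm long. Origin: centre of the underside, on the bench. x points from the front (catch side, towards the robot, yaw within 0.4 rad) to the hinge end, z up. Vertical through hole 15.5 mm wide at x=-75, y=0 mm.
- lid (a joint): Hinge angle of the upper half, rad: 0 = fully shut, grows as it opens upward; starts at 0.7 to 1.15. Stiff hinge: stays where left. At 0.08 to 0.04 it must be pushed past the sprung catch (about 15 N at lid_push), then bumpers resist; let go, it rests on the catch at about 0.017. Pressing at the hole with 9 N or more brings it to 0, a hard stop; released, it springs back to about 0.017.
- lid_hinge (a point): Point on the hinge axis of the upper half, 55 mm above the bench, at jig x=+90, y=0 mm. The axis runs along the jig's y. The orientation turns with the upper half; at angle 0 its axes are the jig's.
- lid_push (a point): Good point to push, on the outer face of the upper half's front leaf: in the lid_hinge frame x=-158, y=+42, z=+18.5 mm. The upper half is brown wood, 195 mm from hinge to front edge, 130 mm wide; its front leaf (hinge frame x=-195 to -123) is 18.5 mm thick; behind it a hump over the branch (x=-123 to -57) rises to 44.5 mm.
- lid_hole (a point): Centre of the upper mouth of the 14.5 mm hole in the front leaf of the upper half, on its outer face: in the lid_hinge frame x=-165, y=0, z=+18.5 mm; z axis along the hole, out of the outer face. When shut it lies 73.5 mm above the bench, right over the hole of the lower half.
- rack: Dark wooden pin rack, fixed: block 80 (x) x 110 (y) x 50 mm high, origin at the centre of its underside. The pin stands in its hole at x=0, y=-25 mm (the other, 10 mm hole at y=+30 mm is empty).
- pin_knob (a point): Locking pin, gripping point: middle of its red round knob (24 mm wide, 44 mm tall), z up along the pin. Pin 97 mm long, 120 g: steel shank 12 mm thick, 48 mm long, tip tapered to 7 mm; flange 34 mm wide, 5 mm thick; then the knob. Tip 75 mm, flange underside 27 mm below this point. Starts upright, flange on the rack's top (this point 77 mm above the bench).
- pin_tip (a point): Lower end of the pin's shank, on its axis, 75 mm below pin_knob.
- pin_flange (a point): Centre of the underside of the pin's flange, 48 mm above the tip.
- pin: The locking pin itself, origin at the tip; 75 mm below pin_knob.
- glue: White glue bottle with orange cap, 56 mm wide, 160 mm tall, standing on the bench beyond the work; leave alone. Origin under its centre.
- halflog: Half of a split branch lying flat side down, 130 x 58 x 29 mm, to the left of the work; leave alone. Origin under its centre.
- mallet: Wooden mallet 260 mm long lying on the bench to the right of the work; leave alone. Origin under it.
- catch_mid (a point): Middle of the brass catch roller at the front of the jig (jig x=-114, y=0, 70 mm above the bench), 10 mm thick, between two steel posts 75 mm high at y=+-26 mm. It is sprung and gives way to the front. Behind it two black sprung rubber bumpers (jig x=-95, y=+-50 mm) stand 6 mm above the block.
Things that resemble listed ones, but are neither listed nor needed, are in the scene too. There is more than one size of the pin; the job needs the smallest.

How it is judged (in metres and radians):
On the way, in this order (a step that is already met when the one before it is completed fails the run):
1. upper half rests shut on its catch, untouched, with the pin not yet in the jig (value of joint lid below 0.03 rad and contact force between each of the arm, the fingers and lid below 0.3 N and horizontal distance between pin_tip and lid_hole above 0.03 m), for 0.3 s.
2. pin has entered both holes with the upper half shut (value of joint lid below 0.03 rad and horizontal distance between pin_tip and lid_hole below 0.006 m and z of pin_tip in the frame of lid_hole below -0.025 m and angle between pin_knob's own z axis and vertical below 0.15 rad), for 0.1 s.
At the end, for the whole second after the job is handed in: Still pressing on the pin: upper half squeezed fully shut (hinge below 0.008 rad), pin upright (0.1 rad) through both holes, flange within 3 mm of the upper face and 5 mm of the hole centre, pin pushing on the upper half with over 5 N, all still; bystanders moved under 30 mm (value of joint lid below 0.008 rad and z of pin_flange in the frame of lid_hole below 0.003 m and horizontal distance between pin_flange and lid_hole below 0.005 m and angle between pin_knob's own z axis and vertical below 0.1 rad and contact force between pin and lid above 5 N and contact force between any of the fingers, the arm and pin above 2 N and linear speed of pin below 0.02 m/s); the arm keeps its last pose, push and grip.
It fails at once if a bystander (glue bottle, half log, mallet) was moved more than 30 mm (distance of any of glue, halflog, mallet from where it was at the start of the episode above 0.03 m).
It fails at once if the glue bottle was knocked over (angle between glue's own z axis and vertical above 0.5 rad).
It also fails if it takes over 61 s, if anything falls off the work surface, if the arm or the gripper's body presses on something with over 40 N, if the wrist force passes 120 N, or if a joint passes its speed limit or range.

## Working session

There is one attempt and no reset: what is moved stays moved. The work goes in short steps, Python scripts to look and compute and a tool call to move; the robot and the scene stay as the last step left them, time stands still between calls to the robot, and variables do not carry over. Pictures are saved under pics/ and viewed, and the job is handed in when it is done.

Besides the shell and the picture viewer there is one more tool, called after "Emit:" by a JSON object that holds its "method" and its "body". send_rows: Moves the arm, as the interface text tells. Its arguments: {"type":"object","properties":{"targets":{"type":"array","items":{"type":"array","items":{"type":"number"}}},"grip_force":{"type":"number"}},"required":["targets"]}

```bash
ls; mkdir -p pics
python3 - <<'E'
from rig import status, vision, env
import cv2, numpy as np
s=status.observe(); print(s)
for n in ("scene","top"):
    im,d=vision.get_image(n); cv2.imwrite(f"pics/{n}0.png",im[:,:,::-1]); np.savez(f"{n}0.npz",im=im,d=d)
    print(n,vision.camera_model(n))
print(vision.camera_model("wrist"))
E
```

```text
pics
{'time_s': 0.0, 'q': array([ 6.17487328e+01,  2.18410813e+01,  7.43869418e+01, -1.74764974e-03,
        8.38584637e+01, -1.23347711e+01]), 'qvel': array([-5.27916801e-02, -1.02041004e-04,  1.35832843e-01, -2.63564937e-02,
       -5.78028125e-02, -1.43057840e-01]), 'joint_efforts': array([-1.83156066e-03, -4.48464060e+01, -2.31276011e+01, -2.89856471e-04,
        4.83089898e-03, -2.04180992e-06]), 'position': array([0.15067997, 0.52863408, 0.23069805]), 'tool_rot': array([[-9.61663194e-01,  2.74232433e-01, -6.87781028e-04],
       [ 2.74233140e-01,  9.61662300e-01, -1.34402556e-03],
       [ 2.92837685e-04, -1.48111227e-03, -9.99998860e-01]]), 'ft_force': array([ 0.59636006,  0.24243876, -0.15661669]), 'wrist_torque': array([0.00136299, 0.0020623 , 0.0215152 ]), 'grip_width': 0.08531949834398027}
scene {'camera_matrix': array([[380.52532316,   0.        , 282.10559927],
       [  0.        , 380.52532316, 202.26597474],
       [  0.        ,   0.        ,   1.        ]]), 'view': array([[ 0.39889633,  0.91692087,  0.01174028, -0.2386802 ],
       [ 0.6861154 , -0.28994389, -0.667
[... 404 characters left out ...]
045646,  0.01759556, -0.19594775,  0.62657013],
       [ 0.19576302, -0.01168686, -0.98058159,  1.16915714],
       [ 0.        ,  0.        ,  0.        ,  1.        ]])}
{'camera_matrix': array([[325.73689109,   0.        , 277.89936114],
       [  0.        , 325.73689109, 213.84284099],
       [  0.        ,   0.        ,   1.        ]]), 'T_tool_cam': array([[-6.85351768e-04, -9.51876847e-01, -3.06480013e-01,
         8.06916783e-02],
       [ 9.99999694e-01, -5.37149675e-04, -5.67903982e-04,
        -1.53668411e-03],
       [ 3.75949012e-04, -3.06480309e-01,  9.51876924e-01,
        -1.42079240e-01],
       [ 0.00000000e+00,  0.00000000e+00,  0.00000000e+00,
         1.00000000e+00]])}
```

View pics/scene0.png

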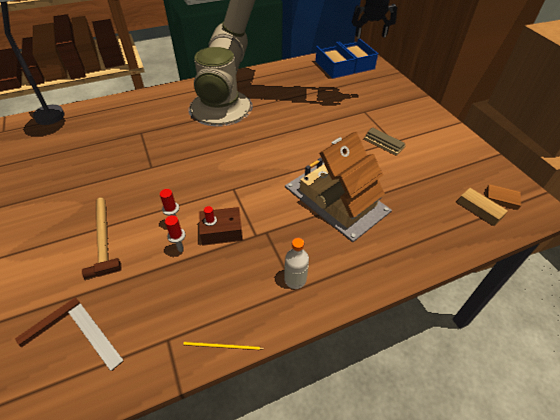

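View pics/top0.png

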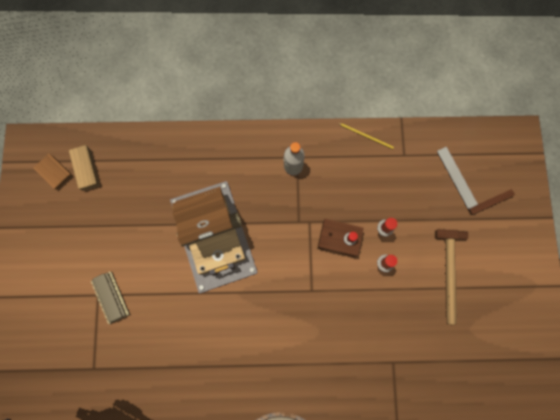

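Run:
```python
from rig import status, vision, env
import cv2, numpy as np
r={}
for n in ("scene","top"):
    for lab in ("jig","lid","rack","pin"):
        ms=vision.masks_of(n,lab)
        print(n,lab,[(round(m['p'],2),m['extent']) for m in ms])
        for i,m in enumerate(ms): r[f"{n}_{lab}_{i}"]=m['pixels']
np.savez("masks0.npz",**r)
print(status.observe()['time_s'])
```

```text
scene jig [(0.58, [286.0, 134.9, 392.2, 242.5])]
scene lid [(0.93, [320.7, 130.4, 383.2, 219.7])]
scene rack [(0.87, [199.6, 206.2, 240.7, 245.6])]
scene pin [(0.79, [160.5, 189.7, 176.7, 213.1]), (0.74, [203.9, 207.3, 217.0, 230.0]), (0.72, [162.9, 215.4, 184.5, 249.2])]
top jig [(0.57, [169.7, 183.4, 256.6, 291.8])]
top lid [(0.56, [168.8, 186.5, 230.3, 242.1]), (0.26, [345.4, 233.2, 357.7, 245.5])]
top rack [(0.66, [319.7, 217.3, 360.5, 258.1])]
top pin [(0.82, [374.5, 216.0, 399.7, 234.6])]
0.5
```

```bash
cat > h.py <<'E'
import numpy as np, cv2
from scipy.optimize import least_squares
def cloud(im,d,K,Tcw):
    v,u=np.nonzero(d>0); z=d[v,u]
    P=np.c_[(u-K[0,2])/K[0,0]*z,(v-K[1,2])/K[1,1]*z,z]
    return (P-Tcw[:3,3])@Tcw[:3,:3], u, v   # Tcw world->cam
def boxsdf(p,lo,hi):
    c=(np.array(lo)+hi)/2; h=(np.array(hi)-lo)/2
    q=np.abs(p-c)-h
    return np.linalg.norm(np.maximum(q,0),axis=1)+np.minimum(q.max(1),0)
def jigsdf(P,x,y,yaw,lid):
    c,s=np.cos(yaw),np.sin(yaw)
    p=(P-[x,y,0])@np.array([[c,-s,0],[s,c,0],[0,0,1]])
    ds=[boxsdf(p,[-.14,-.085,0],[.14,.085,.008]),boxsdf(p,[-.105,-.065,0],[.09,.065,.055])]
    # branch
    # lid: hinge frame, rotate opening up
    h=p-[.09,0,.055]; cl,sl=np.cos(lid),np.sin(lid)
    # point at (-r,0) goes to (-r cos, r sin)
    R=np.array([[cl,0,sl],[0,1,0],[-sl,0,cl]]) # hinge->jig: Ry(lid): (-1,0,0)->(-cl,0,+sl)
    l=h@R
    ds+=[boxsdf(l,[-.195,-.065,0],[0,.065,.0185]),boxsdf(l,[-.123,-.065,0],[-.057,.065,.0445])]
    return np.min(np.abs(ds),axis=0), l, p
E
python3 - <<'E'
from h import *
from rig import vision
m=np.load("masks0.npz")
pts=[]
for n in ("scene","top"):
    z=np.load(n+"0.npz"); cm=vision.camera_model(n)
    W,u,v=cloud(z['im'],z['d'],cm['camera_matrix'],cm['view'])
    mk=m[f"{n}_jig_0"]|m[f"{n}_lid_0"]
    mk=cv2.dilate(mk.astype(np.uint8),np.ones((3,3)))>0
    s=mk[v,u]&(W[:,2]>0.005); pts.append(W[s]); print(n,s.sum(),W[s].min(0),W[s].max(0),W[s].mean(0))
    for k in ("rack_0","pin_0","pin_1","pin_2"):
        if f"{n}_{k}" in m:
            s=m[f"{n}_{k}"][v,u]; q=W[s]; print(n,k,s.sum(),np.percentile(q,[2,50,98],axis=0).round(3).tolist())
for P in (np.vstack(pts),pts[0],pts[1]):
  best=None
  for l0 in (.7,.9,1.1):
   for y0 in (-.3,0,.3):
    c=P.mean(0)
    f=lambda t:jigsdf(P,*t)[0]
    r=least_squares(f,[c[0]-.02,c[1],y0,l0],loss='soft_l1',f_scale=.003,x_scale=[.01,.01,.05,.05])
    if best is None or r.cost<best.cost: best=r
  print(best.x.round(4),best.cost,np.median(np.abs(f(best.x))))
E
python3 - <<'E'
import cv2
a=cv2.imread("pics/scene0.png")
cv2.imwrite("pics/crop_pins.png",cv2.resize(a[180:260,140:260],None,fx=6,fy=6,interpolation=cv2.INTER_CUBIC))
E
```

```text
scene 6029 [0.44230571 0.0563126  0.0050093 ] [0.75650952 0.30255782 0.20913599] [0.63571203 0.16849769 0.09189434]
scene rack_0 1205 [[0.547, -0.234, 0.002], [0.608, -0.172, 0.048], [0.632, -0.122, 0.052]]
scene pin_0 359 [[0.493, -0.308, 0.046], [0.517, -0.289, 0.099], [0.527, -0.271, 0.13]]
scene pin_1 182 [[0.568, -0.214, 0.052], [0.584, -0.201, 0.078], [0.591, -0.187, 0.1]]
scene pin_2 455 [[0.585, -0.314, 0.002], [0.611, -0.295, 0.092], [0.622, -0.276, 0.131]]
top 5760 [0.43929472 0.05737024 0.00500809] [0.75385392 0.30210789 0.21363819] [0.58080013 0.16888521 0.08994306]
top rack_0 1192 [[0.534, -0.229, -0.001], [0.578, -0.168, 0.049], [0.629, -0.118, 0.054]]
top pin_0 282 [[0.581, -0.314, -0.001], [0.597, -0.29, 0.107], [0.622, -0.274, 0.133]]
[0.6065 0.1817 0.3149 0.8101] 0.05709133392738544 0.0012613897461418591
[0.6068 0.1819 0.3147 0.8064] 0.029298306854201983 0.0011599843729902248
[0.6061 0.1807 0.3133 0.8151] 0.027618351181148373 0.00143677611762617
```

View pics/crop_pins.png

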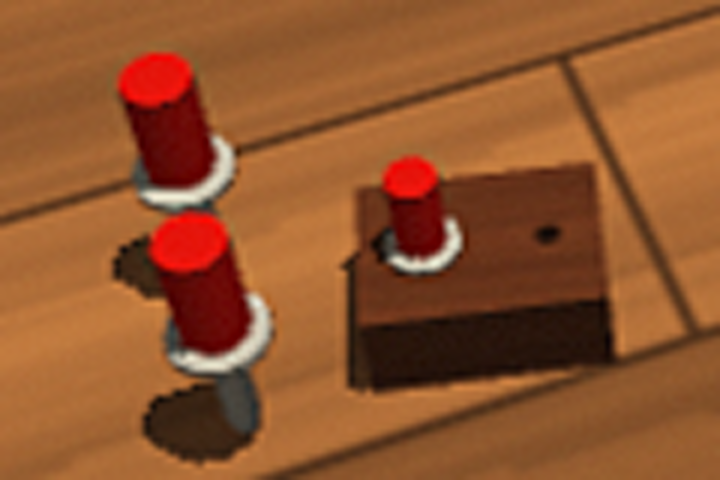

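```bash
cat >> h.py <<'E'
from scipy.spatial.transform import Rotation as Ro
JX,JY,JYAW=0.6065,0.1815,0.3146
def jig2w(p):
    c,s=np.cos(JYAW),np.sin(JYAW); p=np.asarray(p,float)
    return np.array([JX+c*p[0]-s*p[1],JY+s*p[0]+c*p[1],p[2]])
def lid2w(p,a):
    c,s=np.cos(a),np.sin(a)
    return jig2w([.09+c*p[0]+s*p[2],p[1],.055-s*p[0]+c*p[2]])
def downrot(yaw): # tool x dir at yaw, z down
    x=np.array([np.cos(yaw),np.sin(yaw),0]); z=np.array([0,0,-1.]); return np.c_[x,np.cross(z,x),z]
def rel(st,pos,R):
    R0=st['tool_rot']; d=R0.T@(np.asarray(pos)-st['position'])/.05
    t=np.degrees(Ro.from_matrix(R0.T@R).as_rotvec())/8
    return np.r_[d,t].round(3)
E
python3 - <<'E'
from h import *
from rig import status
s=status.observe(); R=downrot(JYAW+np.pi)
for a in (.81,.7,.6,.5,.4,.3,.2,.12,.08,.05,.03,.01,0):
    w=lid2w([-.153,.042,.0185],a); w[2]+=.011*np.tan(a); print(a,w.round(4))
    if a==.81:
        for up in (.1,.02): print(rel(s,w+[0,0,up],R))
E
```

```text
0.81 [0.5915 0.2208 0.1901]
[-1.0166e+01 -3.5090e+00 -1.1770e+00 -1.0000e-03 -0.0000e+00 -4.2430e+00]
[-1.0166e+01 -3.5080e+00  4.2300e-01 -1.0000e-03 -0.0000e+00 -4.2430e+00]
0.7 [0.5791 0.2168 0.177 ]
0.6 [0.5689 0.2134 0.1642]
0.5 [0.5598 0.2105 0.1506]
0.4 [0.5519 0.2079 0.1363]
0.3 [0.5453 0.2058 0.1213]
0.2 [0.54   0.204  0.1058]
0.12 [0.5367 0.203  0.093 ]
0.08 [0.5355 0.2026 0.0865]
0.05 [0.5347 0.2023 0.0817]
0.03 [0.5342 0.2021 0.0784]
0.01 [0.5338 0.202  0.0751]
0 [0.5336 0.2019 0.0735]
```

Emit:
{"method": "send_rows", "body": {"targets": [[-1.25, -0.43, -1.18, 0, 0, -1.2, 0], [-2.4, -0.83, -1.18, 0, 0, -2.4, 0], [-3.5, -1.2, -1.18, 0, 0, -3.6, 0], [-4.6, -1.6, -1.18, 0, 0, -4.24, 0], [-5.7, -2.0, -1.18, 0, 0, -4.24, 0]], "grip_force": 40}}

```text
time_s: 1.12
position: [0.388, 0.3611, 0.2905]
tool_rot: [[-0.951, -0.31, 0.0], [-0.31, 0.951, 0.0], [-0.001, 0.0, -1.0]]
ft_force: [0.2, -0.4, -0.1]
grip_width: 0.0002
```

```bash
cat > q.py <<'E'
from h import *
from rig import status
import sys
s=status.observe(); R=downrot(JYAW+np.pi)
print(s['time_s'],s['position'].round(4),s['ft_force'].round(2),s['grip_width'])
for a in eval(sys.argv[1]):
    w=lid2w([-.153,.042,.0185],a); w[2]+=.011*np.tan(a)+eval(sys.argv[2]); print(a,rel(s,w,R))
E
python3 q.py "[.81]" .06
```

```text
1.125 [0.388  0.3611 0.2905] [ 0.15 -0.38 -0.11] 0.00024609501815266524
0.81 [-2.999e+00 -3.931e+00  8.090e-01  2.000e-03  4.000e-03  6.000e-03]
```

Emit:
{"method": "send_rows", "body": {"targets": [[-0.75, -0.98, 0.1, 0, 0, 0, 0], [-1.5, -1.96, 0.2, 0, 0, 0, 0], [-2.25, -2.94, 0.4, 0, 0, 0, 0], [-3.0, -3.93, 0.8, 0, 0, 0, 0], [-3.0, -3.93, 1.4, 0, 0, 0, 0]]}}

```text
time_s: 1.75
position: [0.5929, 0.219, 0.2191]
tool_rot: [[-0.952, -0.305, 0.001], [-0.305, 0.952, -0.0], [-0.001, -0.001, -1.0]]
ft_force: [-0.3, -0.7, -0.2]
grip_width: -0.0
```

```bash
python3 q.py "[.81,.75,.7,.6,.5,.4,.3,.2]" 0
```

```text
1.75 [0.5929 0.219  0.2191] [-0.29 -0.69 -0.25] -1.0017623280262533e-05
0.81 [ 0.017  0.043  0.579 -0.005  0.009 -0.034]
0.75 [ 0.162  0.042  0.72  -0.005  0.009 -0.034]
0.7 [ 0.278  0.042  0.842 -0.005  0.009 -0.034]
0.6 [ 0.493  0.041  1.097 -0.005  0.009 -0.034]
0.5 [ 0.684  0.04   1.369 -0.005  0.009 -0.034]
0.4 [ 0.851  0.04   1.655 -0.005  0.009 -0.034]
0.3 [ 0.991  0.039  1.955 -0.005  0.009 -0.034]
0.2 [ 1.103  0.039  2.265 -0.005  0.009 -0.034]
```

Emit:
{"method": "send_rows", "body": {"targets": [[0.0, 0, 0.6, 0, 0, 0, 0], [0.16, 0, 0.72, 0, 0, 0, 0], [0.28, 0, 0.84, 0, 0, 0, 0], [0.4, 0, 0.97, 0, 0, 0, 0], [0.49, 0, 1.1, 0, 0, 0, 0]]}}

```text
time_s: 2.38
position: [0.5663, 0.2144, 0.1658]
tool_rot: [[-0.951, -0.309, 0.001], [-0.309, 0.951, 0.0], [-0.001, -0.0, -1.0]]
ft_force: [-0.2, -0.4, 0.3]
grip_width: -0.0002
```

```bash
python3 q.py "[.6,.5,.4,.3,.2,.12,.08,.05]" 0
python3 - <<'E'
from rig import vision
import cv2
im,d=vision.get_image("scene"); cv2.imwrite("pics/scene1.png",cv2.resize(im[100:260,240:440,::-1],None,fx=4,fy=3.7))
E
```

```text
2.375 [0.5663 0.2144 0.1658] [-0.23 -0.36  0.29] -0.00017598448016331334
0.6 [-0.044 -0.034  0.032 -0.001  0.009 -0.001]
0.5 [ 0.148 -0.034  0.304 -0.001  0.009 -0.001]
0.4 [ 0.314 -0.034  0.59  -0.001  0.009 -0.001]
0.3 [ 0.454 -0.034  0.889 -0.001  0.009 -0.001]
0.2 [ 5.66e-01 -3.40e-02  1.20e+00 -1.00e-03  9.00e-03 -1.00e-03]
0.12 [ 6.350e-01 -3.400e-02  1.455e+00 -1.000e-03  9.000e-03 -1.000e-03]
0.08 [ 6.620e-01 -3.400e-02  1.584e+00 -1.000e-03  9.000e-03 -1.000e-03]
0.05 [ 6.790e-01 -3.400e-02  1.681e+00 -1.000e-03  9.000e-03 -1.000e-03]
```

View pics/scene1.png

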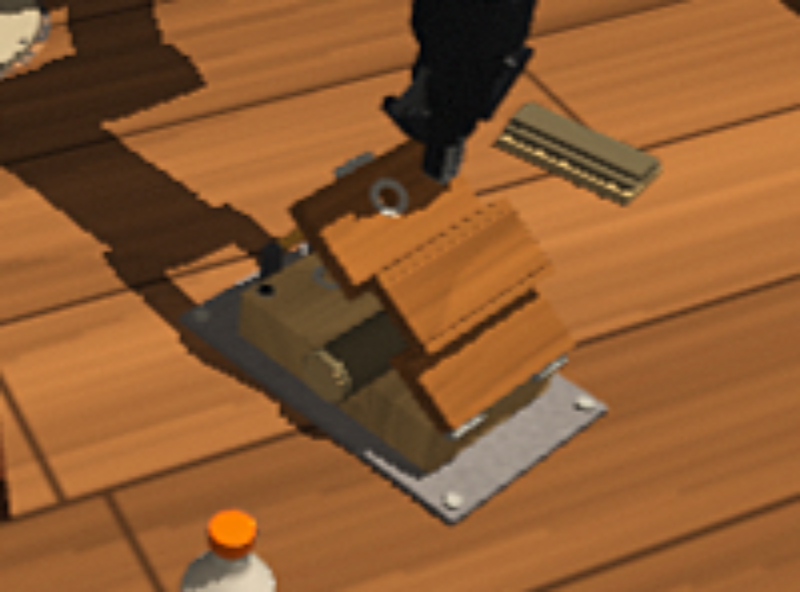

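The picture shows the fingertips on the upper half's front leaf (enlarged view 440,175), left of the hole ring, and the lid following down. I'll carry on.

Emit:
{"method": "send_rows", "body": {"targets": [[0.1, 0, 0.2, 0, 0, 0, 0], [0.2, 0, 0.42, 0, 0, 0, 0], [0.32, 0, 0.65, 0, 0, 0, 0], [0.42, 0, 0.85, 0, 0, 0, 0], [0.48, 0, 1.0, 0, 0, 0, 0]]}}

```text
time_s: 3.05
position: [0.5434, 0.2068, 0.1145]
tool_rot: [[-0.951, -0.309, -0.001], [-0.309, 0.951, -0.0], [0.001, 0.0, -1.0]]
ft_force: [0.6, 0.1, -0.1]
grip_width: -0.0003
```

Emit:
{"method": "send_rows", "body": {"targets": [[0.06, 0, 0.16, 0, 0, 0, 0], [0.1, 0, 0.32, 0, 0, 0, 0], [0.12, 0, 0.42, 0, 0, 0, 0], [0.14, 0, 0.5, 0, 0, 0, 0]]}}

```text
time_s: 3.55
position: [0.5372, 0.2048, 0.09]
tool_rot: [[-0.951, -0.309, 0.0], [-0.309, 0.951, 0.0], [-0.0, 0.0, -1.0]]
ft_force: [0.8, -0.2, 1.1]
grip_width: 0.0001
```

```bash
python3 q.py "[.12,.08,.05,.03,.01]" 0
```

```text
3.55 [0.5372 0.2048 0.09  ] [ 0.83 -0.17  1.11] 8.48912379917304e-05
0.12 [ 0.02  -0.032 -0.06   0.     0.001 -0.003]
0.08 [ 0.047 -0.032  0.069  0.     0.001 -0.003]
0.05 [ 0.064 -0.032  0.166  0.     0.001 -0.003]
0.03 [ 0.074 -0.032  0.232  0.     0.001 -0.003]
0.01 [ 0.083 -0.032  0.297  0.     0.001 -0.003]
```

Emit:
{"method": "send_rows", "body": {"targets": [[0.04, 0, 0.07, 0, 0, 0, 0], [0.05, 0, 0.12, 0, 0, 0, 0], [0.06, 0, 0.17, 0, 0, 0, 0], [0.06, 0, 0.17, 0, 0, 0, 0]]}}

```text
time_s: 4.05
position: [0.535, 0.204, 0.0835]
tool_rot: [[-0.951, -0.309, 0.003], [-0.309, 0.951, 0.001], [-0.003, -0.0, -1.0]]
ft_force: [-1.9, -1.1, 13.1]
grip_width: -0.0
```

Emit:
{"method": "send_rows", "body": {"targets": [[0.01, 0, 0.06, 0, 0, 0, 0], [0.01, 0, 0.06, 0, 0, 0, 0]]}}

```text
time_s: 4.3
position: [0.5343, 0.2038, 0.0798]
tool_rot: [[-0.951, -0.309, 0.002], [-0.309, 0.951, 0.0], [-0.002, -0.0, -1.0]]
ft_force: [-1.2, 0.3, 5.7]
grip_width: 0.0
```

Emit:
{"method": "send_rows", "body": {"targets": [[0.01, 0, 0.05, 0, 0, 0, 0], [0.01, 0, 0.08, 0, 0, 0, 0], [0.01, 0, 0.08, 0, 0, 0, 0]]}}

```text
time_s: 4.68
position: [0.5336, 0.2036, 0.075]
tool_rot: [[-0.951, -0.309, 0.001], [-0.309, 0.951, 0.0], [-0.001, -0.0, -1.0]]
ft_force: [0.3, -0.1, 4.8]
grip_width: 0.0001
```

Run:
```python
from h import *
from rig import status
s=status.observe(); w=lid2w([-.165,0,.0185],0.017); print(w, rel(s,w+[0,0,.12],downrot(JYAW+np.pi)))
```

```text
[0.5355027  0.15839698 0.07630219] [ 2.420e-01 -8.720e-01 -2.426e+00 -1.000e-03  6.000e-03 -3.000e-03]
```

Emit:
{"method": "send_rows", "body": {"targets": [[0, 0, -0.6, 0, 0, 0, 0], [0, -0.3, -1.6, 0, 0, 0, 0], [0.24, -0.87, -2.4, 0, 0, 0, 0], [0.24, -0.87, -2.4, 0, 0, 0, 0], [0.24, -0.87, -2.4, 0, 0, 0, 0]]}}

```text
time_s: 5.3
position: [0.5349, 0.1586, 0.1936]
tool_rot: [[-0.951, -0.309, -0.002], [-0.309, 0.951, 0.0], [0.002, 0.001, -1.0]]
ft_force: [0.7, -0.2, -0.1]
grip_width: -0.0004
```

Run:
```python
from h import *
from rig import status, vision
s=status.observe(); print(s['time_s'],s['position'],s['ft_force'])
im,d=vision.get_image("wrist"); np.savez("wrist1.npz",im=im,d=d,pos=s['position'],R=s['tool_rot'])
cv2.imwrite("pics/wrist1.png",im[:,:,::-1])
im,d=vision.get_image("scene"); np.savez("scene1.npz",im=im,d=d)
cv2.imwrite("pics/scene2.png",cv2.resize(im[100:260,240:440,::-1],None,fx=4,fy=3.7))
```

```text
5.3 [0.53486575 0.15864362 0.19364071] [ 0.69151829 -0.15913451 -0.13510492]
```

View pics/wrist1.png

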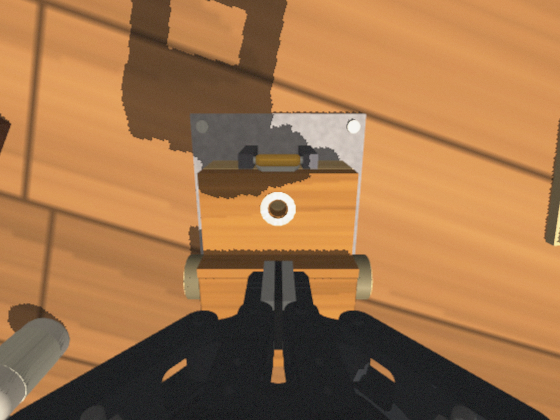

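View pics/scene2.png

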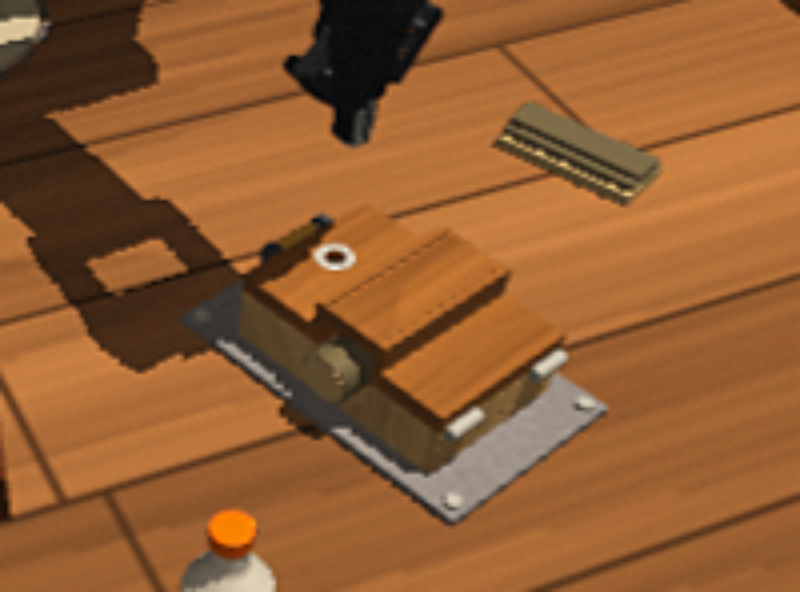

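The lid lies flat with its front edge under the brass roller. The white hole ring is at (278,209) in the wrist view. Next I'll measure the hole and the lid angle.

Run:
```python
from h import *
from rig import vision
z=np.load("wrist1.npz"); im,d=z['im'],z['d']; cm=vision.camera_model("wrist"); K=cm['camera_matrix']
T=np.eye(4);T[:3,:3]=z['R'];T[:3,3]=z['pos']; T=T@cm['T_tool_cam']
m=(im.min(2)>190).astype(np.uint8); m[:, :240]=0; m[:,320:]=0; m[:180]=0; m[240:]=0
cs,_=cv2.findContours(m,cv2.RETR_EXTERNAL,cv2.CHAIN_APPROX_NONE); c=max(cs,key=len); e=cv2.fitEllipse(c); print(e)
W,u,v=cloud(im,d,K,np.linalg.inv(T))
def at(px,h):
    r=T[:3,:3]@np.array([(px[0]-K[0,2])/K[0,0],(px[1]-K[1,2])/K[1,1],1]); return T[:3,3]+r*(h-T[2,3])/r[2]
print("hole",at(e[0],.0763),"pred",lid2w([-.165,0,.0185],.017))
s=(u>210)&(u<350)&(v>200)&(v<245)&(im[v,u].min(1)<150); P=W[s]
A=np.c_[P[:,:2]-P[:,:2].mean(0),np.ones(len(P))]; co=np.linalg.lstsq(A,P[:,2],rcond=None)[0]; print("plane",co, P[:,2].std(), "slope along jig x",co[:2]@[np.cos(JYAW),np.sin(JYAW)], 'z near hole', co[2])
# fit jig w/ scene
zs=np.load("scene1.npz"); cs=vision.camera_model("scene")
W,u,v=cloud(zs['im'],zs['d'],cs['camera_matrix'],cs['view'])
def fit(W,lab):
    c,s_=np.cos(JYAW),np.sin(JYAW); q=(W-[JX,JY,0])@np.array([[c,-s_,0],[s_,c,0],[0,0,1]])
    k=(np.abs(q[:,0])<.135)&(np.abs(q[:,1])<.08)&(q[:,2]>.004)&(q[:,2]<.12); P=W[k]
    r=least_squares(lambda t:jigsdf(P,*t)[0],[JX,JY,JYAW,.017],loss='soft_l1',f_scale=.002,x_scale=[.01,.01,.05,.05]); print(lab,r.x.round(4),k.sum())
fit(W,"scene")
W,u,v=cloud(im,d,K,np.linalg.inv(T)); s=v<260; fit(W[s],"wrist")
# pin from t0
m0=np.load("masks0.npz"); zs=np.load("scene0.npz")
for n,k in (("scene","pin_1"),):
    W,u,v=cloud(zs['im'],zs['d'],cs['camera_matrix'],cs['view']); P=W[m0[f"{n}_{k}"][v,u]]; P=P[P[:,2]>.06]
    r=least_squares(lambda t:np.hypot(P[:,0]-t[0],P[:,1]-t[1])-.012,[.584,-.2],loss='soft_l1',f_scale=.002); 
    k=P[:,2]<.096; Q=P[k]; r2=least_squares(lambda t:np.hypot(Q[:,0]-t[0],Q[:,1]-t[1])-.012,[.584,-.2],loss='soft_l1',f_scale=.002); print(r.x,r2.x,r2.cost,k.sum())
    Qt=P[P[:,2]>.097]; print("top",Qt.mean(0),len(Qt))
```

```text
((277.4512023925781, 208.2366943359375), (32.33729553222656, 33.717010498046875), 92.257568359375)
hole [0.53233063 0.15729265 0.0763    ] pred [0.5355027  0.15839698 0.07630219]
plane [0.02935863 0.01180945 0.07447313] 0.004898634285754898 slope along jig x 0.03157198531840472 z near hole 0.07447313484250909
scene [0.6079 0.1827 0.3141 0.0067] 4449
wrist [0.5967 0.1679 0.1389 0.0131] 19916
[ 0.57502494 -0.19996259] [ 0.57492586 -0.20002637] 5.786100100039429e-05 87
top [ 0.57563157 -0.20052139  0.09860669] 37
```

Run:
```python
from h import *
from rig import status
s=status.observe(); print(s['q'].round(1), rel(s,[.575,-.2,.21],downrot(JYAW+np.pi)))
```

```text
[   4.4   24.4   76.7    0.    79.1 -103.6] [ 1.459e+00 -7.074e+00 -3.370e-01  6.000e-03 -2.000e-02  1.000e-03]
```

Emit:
{"method": "send_rows", "body": {"targets": [[0.24, -1.2, -0.3, 0, 0, 0, 50], [0.5, -2.4, -0.34, 0, 0, 0, 50], [0.75, -3.6, -0.34, 0, 0, 0, 50], [0.98, -4.75, -0.34, 0, 0, 0, 50], [1.2, -5.9, -0.34, 0, 0, 0, 50]]}}

```text
time_s: 6.02
position: [0.5695, -0.1419, 0.2105]
tool_rot: [[-0.951, -0.31, -0.002], [-0.31, 0.951, 0.001], [0.002, 0.002, -1.0]]
ft_force: [1.1, 0.4, -0.4]
grip_width: 0.0503
```

Emit:
{"method": "send_rows", "body": {"targets": [[0.26, -1.17, 0, 0, 0, 0, 50], [0.26, -1.17, 0, 0, 0, 0, 50], [0.26, -1.17, 0, 0, 0, 0, 50]]}}

```text
time_s: 6.4
position: [0.5752, -0.1995, 0.2106]
tool_rot: [[-0.951, -0.309, -0.002], [-0.309, 0.951, 0.001], [0.001, 0.002, -1.0]]
ft_force: [0.3, 0.3, -0.2]
grip_width: 0.0499
```

Run:
```python
from h import *
from rig import status, vision
s=status.observe(); print(s['time_s'],s['position'],s['ft_force'],s['q'].round(1),s['grip_width'])
im,d=vision.get_image("wrist"); np.savez("wrist2.npz",im=im,d=d,pos=s['position'],R=s['tool_rot'])
cv2.imwrite("pics/wrist2.png",im[:,:,::-1])
```

```text
6.4 [ 0.57516975 -0.19949747  0.21061676] [ 0.2616857   0.30014599 -0.19442626] [ -30.3   28.6   66.4    0.    85.1 -138.3] 0.04989151657406168
```

View pics/wrist2.png

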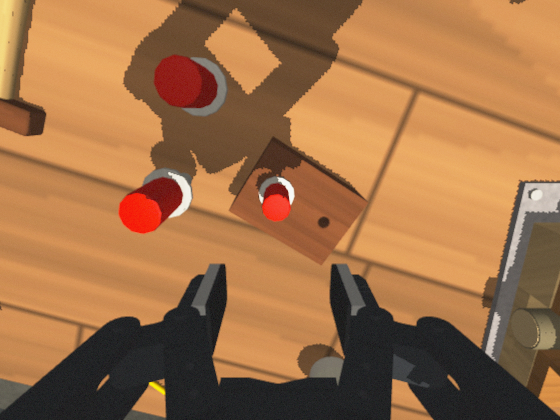

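Three red-knobbed pins show here. Two large ones stand on the bench at (180,82) and (145,210), and a small one stands in the dark rack at (277,200). The rack pin fits: it is the smallest, it stands in the rack, and its knob top is about 99 mm up. I'll confirm with a crop and measure.

Run:
```python
from h import *
from rig import vision
z=np.load("wrist2.npz"); im,d=z['im'],z['d']; cm=vision.camera_model("wrist"); K=cm['camera_matrix']
cv2.imwrite("pics/crop_pin2.png",cv2.resize(im[130:280,110:380,::-1],None,fx=2.9,fy=2.9,interpolation=cv2.INTER_CUBIC))
T=np.eye(4);T[:3,:3]=z['R'];T[:3,3]=z['pos']; T=T@cm['T_tool_cam']
def at(px,h):
    r=T[:3,:3]@np.array([(px[0]-K[0,2])/K[0,0],(px[1]-K[1,2])/K[1,1],1]); return T[:3,3]+r*(h-T[2,3])/r[2]
W,u,v=cloud(im,d,K,np.linalg.inv(T)); near=(np.abs(u-277)<30)&(np.abs(v-200)<35)
red=near&(im[v,u,0]>120)&(im[v,u,1]<60)
P=W[red]; print("knob z pct",np.percentile(P[:,2],[50,90,99]))
t=P[:,2]>np.percentile(P[:,2],99)-.002; uu,vv=u[red][t],v[red][t]
m=np.zeros(d.shape,np.uint8); m[vv,uu]=1
cs,_=cv2.findContours(m,cv2.RETR_EXTERNAL,cv2.CHAIN_APPROX_NONE); c=max(cs,key=cv2.contourArea); e=cv2.fitEllipse(c); print(e, at(e[0],.099), at((uu.mean(),vv.mean()),.099))
wh=near&(im[v,u].min(1)>170); m=np.zeros(d.shape,np.uint8); m[v[wh],u[wh]]=1; m[vv,uu]=1; m[v[red],u[red]]=1
pts=np.c_[u[wh],v[wh]]; hull=cv2.convexHull(pts.astype(np.int32)); e=cv2.fitEllipse(hull); print("flange",e,at(e[0],.055))
```

```text
knob z pct [0.09809972 0.09897187 0.0996599 ]
((274.2282409667969, 206.77268981933594), (21.415454864501953, 24.490375518798828), 175.8580322265625) [ 0.57063642 -0.20409923  0.099     ] [ 0.57311188 -0.20511833  0.099     ]
flange ((276.2338562011719, 193.74951171875), (33.37555694580078, 34.829742431640625), 82.26992797851562) [ 0.57042854 -0.20258035  0.055     ]
```

View pics/crop_pin2.png

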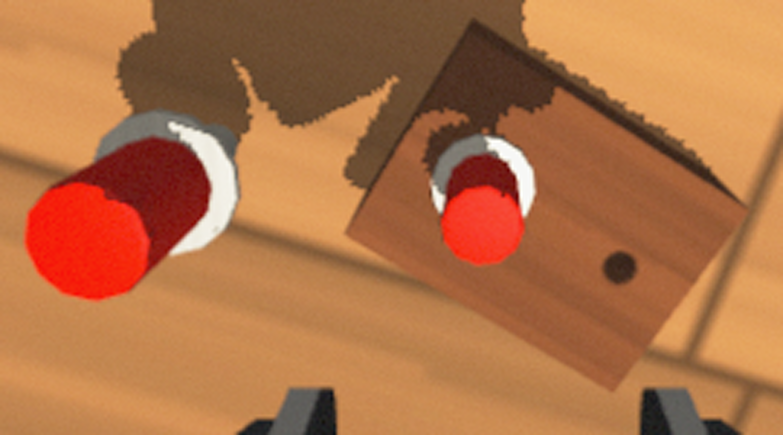

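Run:
```python
from h import *
from rig import status
s=status.observe(); print(rel(s,[.574,-.2015,.0575],downrot(JYAW+np.pi)))
```

```text
[ 0.037 -0.045  3.071  0.01  -0.006  0.006]
```

Emit:
{"method": "send_rows", "body": {"targets": [[0.04, -0.05, 1.0, 0, 0, 0, 50], [0.04, -0.05, 2.0, 0, 0, 0, 50], [0.04, -0.05, 2.7, 0, 0, 0, 50], [0.04, -0.05, 3.06, 0, 0, 0, 50], [0.04, -0.05, 3.06, 0, 0, 0, 50]]}}

```text
time_s: 7.08
position: [0.5737, -0.2015, 0.0577]
tool_rot: [[-0.95, -0.311, -0.003], [-0.311, 0.95, 0.002], [0.002, 0.002, -1.0]]
ft_force: [-0.1, -0.1, 0.1]
grip_width: 0.0501
```

Emit:
{"method": "send_rows", "body": {"targets": [[0, 0, 0, 0, 0, 0, 15], [0, 0, 0, 0, 0, 0, 15], [0, 0, 0, 0, 0, 0, 15], [0, 0, 0, 0, 0, 0, 15]], "grip_force": 40}}

```text
time_s: 7.58
position: [0.5747, -0.203, 0.0601]
tool_rot: [[-0.951, -0.309, 0.002], [-0.309, 0.951, -0.0], [-0.002, -0.001, -1.0]]
ft_force: [-0.3, 3.3, 6.5]
grip_width: 0.0231
```

Emit:
{"method": "send_rows", "body": {"targets": [[0, 0, -0.05, 0, 0, 0, 15], [0, 0, -0.05, 0, 0, 0, 15], [0, 0, -0.6, 0, 0, 0, 15], [0, 0, -1.6, 0, 0, 0, 15], [0, 0, -2.8, 0, 0, 0, 15]], "grip_force": 90}}

```text
time_s: 8.2
position: [0.5735, -0.2033, 0.1993]
tool_rot: [[-0.951, -0.309, -0.002], [-0.309, 0.951, 0.001], [0.002, 0.002, -1.0]]
ft_force: [0.6, -1.0, -1.9]
grip_width: 0.0217
```

Run:
```python
from h import *
from rig import status, vision
s=status.observe(); print(s['time_s'],s['position'],s['ft_force'],s['grip_width'])
im,d=vision.get_image("wrist"); np.savez("wrist3.npz",im=im,d=d,pos=s['position'],R=s['tool_rot'])
cv2.imwrite("pics/wrist3.png",im[:,:,::-1])
im,d=vision.get_image("scene"); cv2.imwrite("pics/scene3.png",cv2.resize(im[130:290,120:320,::-1],None,fx=4,fy=3.7))
w=lid2w([-.165,0,.0185],0.017)
print(rel(s,[.534,.158,.21],downrot(JYAW+np.pi)))
```

```text
8.2 [ 0.5734905  -0.20327447  0.1992627 ] [ 0.62397056 -0.9924734  -1.91447801] 0.021710851159769794
[-1.480e+00  7.117e+00 -2.060e-01  1.200e-02 -1.500e-02 -5.000e-03]
```

View pics/wrist3.png

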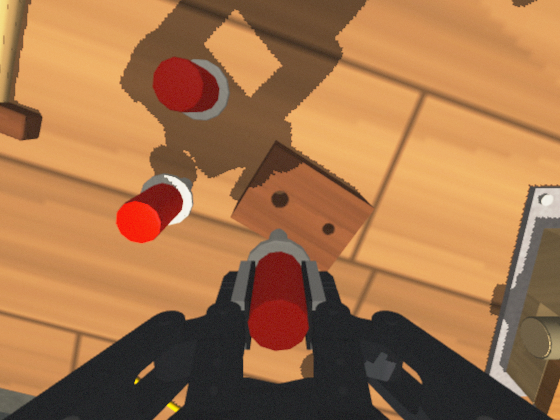

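View pics/scene3.png

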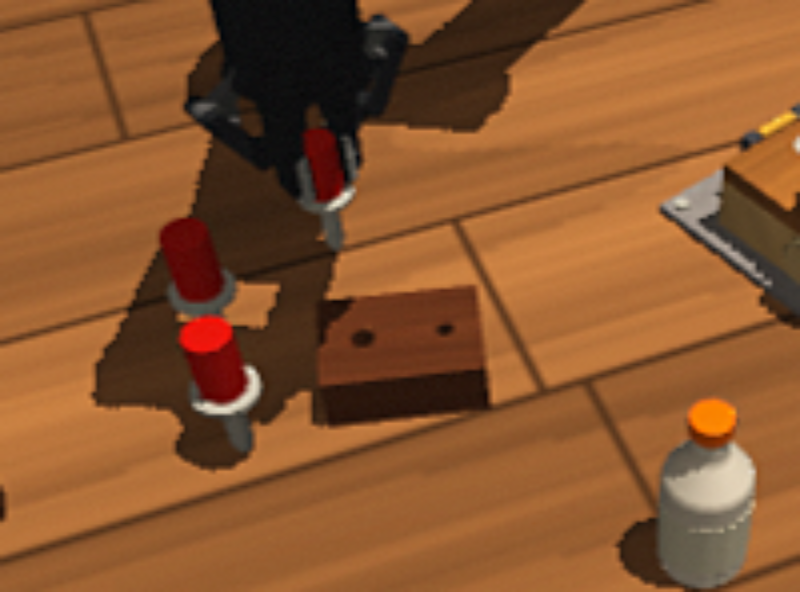

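```bash
cat > ov.py <<'E'
from h import *
from rig import vision
import sys
def pinoutline(cm,x0,y0,zk,tx=0,ty=0):
    K=cm['camera_matrix']; Tc=np.linalg.inv(cm['T_tool_cam'])
    out=[]; t=np.linspace(0,2*np.pi,60)
    for r,z in ((.012,-.022),(.012,.022),(.017,.022),(.017,.027),(.006,.068),(.0035,.075)):
        P=np.c_[r*np.cos(t)+tx*z,r*np.sin(t)+ty*z,0*t+z]+[x0,y0,zk]
        c=P@Tc[:3,:3].T+Tc[:3,3]; out.append((c[:,:2]/c[:,2:]*[K[0,0],K[1,1]]+K[:2,2]))
    return out
if __name__=="__main__":
    z=np.load(sys.argv[1]); cm=vision.camera_model("wrist"); a=[float(x) for x in sys.argv[3:]]
    im=cv2.resize(z['im'][200:370,190:370,::-1],None,fx=3.5,fy=3.5,interpolation=cv2.INTER_CUBIC)
    for o in pinoutline(cm,*a): cv2.polylines(im,[((o-[190,200]+.5)*3.5).astype(np.int32)],True,(0,255,0),1)
    cv2.imwrite(sys.argv[2],im)
E
python3 ov.py wrist3.npz pics/ov1.png 0 0 -.017
```

```text
(no output)
```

View pics/ov1.png

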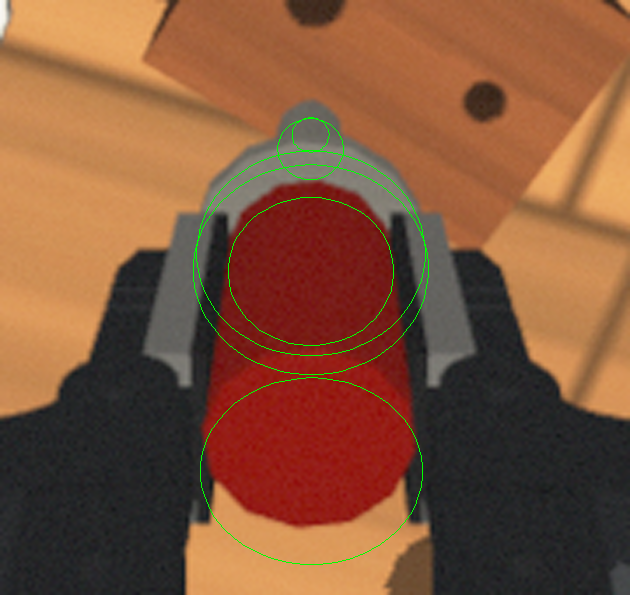

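```bash
python3 - <<'E'
from h import *
from rig import vision
z=np.load("wrist3.npz"); im,d=z['im'],z['d']; cm=vision.camera_model("wrist"); K=cm['camera_matrix']
W,u,v=cloud(im,d,K,np.linalg.inv(cm['T_tool_cam']))
n=(np.abs(u-278)<36)&(v>245)&(v<355); red=n&(im[v,u,0]>60)&(im[v,u,1]<35)&(im[v,u,2]<40)
P=W[red]; print(red.sum(),np.percentile(P,[1,10,50,90,99],axis=0).round(4))
tp=red&(v>318); A=W[tp]; print("top z",np.median(A[:,2]),A.mean(0),len(A))
# slope of top
X=np.c_[A[:,:2]-A[:,:2].mean(0),np.ones(len(A))]; print(np.linalg.lstsq(X,A[:,2],rcond=None)[0])
g=n&(v<262)&(np.abs(im[v,u].astype(int).max(1)-im[v,u].min(1))<20)&(np.abs(u-278)<28); G=W[g]; print("flange",np.percentile(G,[5,50,95],axis=0).round(4))
g=(np.abs(u-278)<6)&(v>229)&(v<238)&(np.abs(im[v,u].astype(int).max(1)-im[v,u].min(1))<20); print("tip",W[g].mean(0),g.sum())
S=red&(v>275)&(v<295); Q=W[S]
def f(t): return np.hypot(Q[:,0]-t[0],Q[:,1]-t[1])-.012
for lo,hi in((262,275),(275,285),(285,300)):
    Q=W[red&(v>lo)&(v<hi)]; r=least_squares(f,[.0,0],loss='soft_l1',f_scale=.001); print(lo,r.x,np.median(Q[:,2]))
E
python3 ov.py wrist3.npz pics/ov2.png .003 -0.0005 -.013
```

```text
4628 [[-0.0063 -0.0111 -0.0392]
 [-0.0014 -0.0084 -0.0385]
 [ 0.0105 -0.0002 -0.0369]
 [ 0.0147  0.0081 -0.0088]
 [ 0.0154  0.0106  0.0011]]
top z -0.038074322901632776 [ 0.00063784 -0.00026587 -0.03806043] 1490
[-0.02274069  0.00525774 -0.03806043]
flange [[ 0.0101 -0.0126  0.0046]
 [ 0.0142 -0.0002  0.0059]
 [ 0.0169  0.0122  0.0068]]
tip [ 0.00972454 -0.00013482  0.04105278] 82
262 [ 0.00298334 -0.00040469] -0.011070787444342065
275 [ 0.00296623 -0.00037647] -0.021362149305094114
285 [ 0.00291764 -0.00037733] -0.0307874064725086
```

View pics/ov2.png

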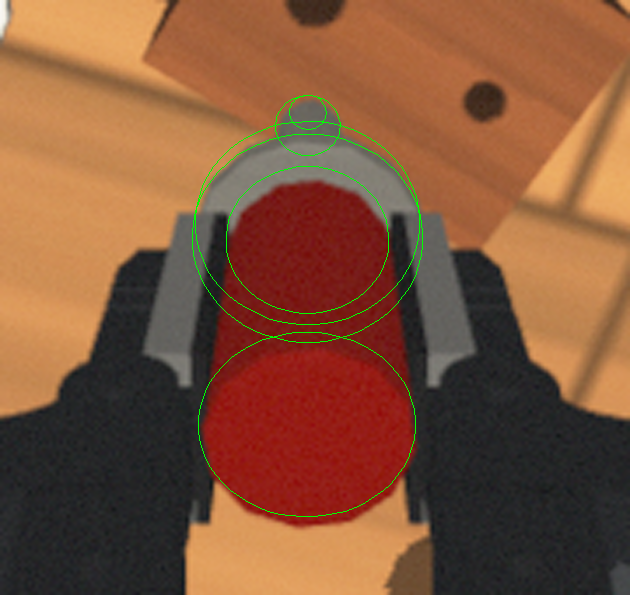

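The pin is held upright: in the wrist depth its axis is at tool (+3.0, −0.4) mm, the knob top at z = −38 mm, and the tip at about +59 mm. Next is the move above the hole.

Run:
```python
from h import *
from rig import status
s=status.observe(); print(s['position'],rel(s,[.5352,.1585,.21],downrot(JYAW+np.pi)))
```

```text
[ 0.57605144 -0.20459525  0.20551521] [-1.468e+00  7.158e+00 -1.470e-01 -6.900e-02  5.700e-02 -3.000e-03]
```

Emit:
{"method": "send_rows", "body": {"targets": [[-0.23, 1.1, -0.25, 0, 0, 0, 15], [-0.47, 2.25, -0.25, 0, 0, 0, 15], [-0.71, 3.4, -0.25, 0, 0, 0, 15], [-0.96, 4.55, -0.25, 0, 0, 0, 15], [-1.17, 5.6, -0.25, 0, 0, 0, 15]]}}

```text
time_s: 8.93
position: [0.5425, 0.0828, 0.2105]
tool_rot: [[-0.951, -0.309, -0.001], [-0.309, 0.951, -0.0], [0.001, 0.0, -1.0]]
ft_force: [0.4, 0.6, -1.3]
grip_width: 0.0222
```

Emit:
{"method": "send_rows", "body": {"targets": [[-0.21, 1.0, 0, 0, 0, 0, 15], [-0.32, 1.49, 0, 0, 0, 0, 15], [-0.32, 1.49, 0, 0, 0, 0, 15], [-0.32, 1.49, 0, 0, 0, 0, 15]]}}

```text
time_s: 9.43
position: [0.5354, 0.1561, 0.2107]
tool_rot: [[-0.951, -0.309, -0.001], [-0.309, 0.951, -0.001], [0.001, -0.0, -1.0]]
ft_force: [-0.4, 0.3, -1.1]
grip_width: 0.0221
```

Run:
```python
from h import *
from rig import status, vision
s=status.observe(); print(s['time_s'],s['position'],rel(s,[.5352,.1585,.1475],downrot(JYAW+np.pi)))
```

```text
9.425 [0.53541587 0.15609809 0.21073836] [-0.012  0.047  1.265 -0.002 -0.006 -0.006]
```

Emit:
{"method": "send_rows", "body": {"targets": [[-0.01, 0.045, 0.6, 0, 0, 0, 15], [-0.01, 0.045, 1.1, 0, 0, 0, 15], [-0.01, 0.045, 1.26, 0, 0, 0, 15], [-0.01, 0.045, 1.26, 0, 0, 0, 15], [-0.01, 0.045, 1.26, 0, 0, 0, 15]]}}

```text
time_s: 10.05
position: [0.5358, 0.1589, 0.1493]
tool_rot: [[-0.951, -0.309, 0.002], [-0.309, 0.951, 0.0], [-0.002, -0.0, -1.0]]
ft_force: [0.4, -0.1, -2.0]
grip_width: 0.0219
```

Run:
```python
from h import *
from rig import status, vision
s=status.observe(); print(s['time_s'],s['position'],rel(s,[.5352,.1585,.1475],downrot(JYAW+np.pi)))
im,d=vision.get_image("wrist"); np.savez("wrist4.npz",im=im,d=d,pos=s['position'],R=s['tool_rot'])
o=cv2.resize(im[130:380,150:410,::-1],None,fx=2.4,fy=2.4,interpolation=cv2.INTER_CUBIC)
cv2.imwrite("pics/wrist4.png",o)
im,d=vision.get_image("scene"); cv2.imwrite("pics/scene4.png",cv2.resize(im[110:230,270:420,::-1],None,fx=5,fy=5))
print(status.observe()['position'])
```

```text
10.05 [0.5357683  0.15892305 0.1492726 ] [ 0.013 -0.005  0.035 -0.004  0.013 -0.005]
[0.53557305 0.15909827 0.14915441]
```

View pics/wrist4.png

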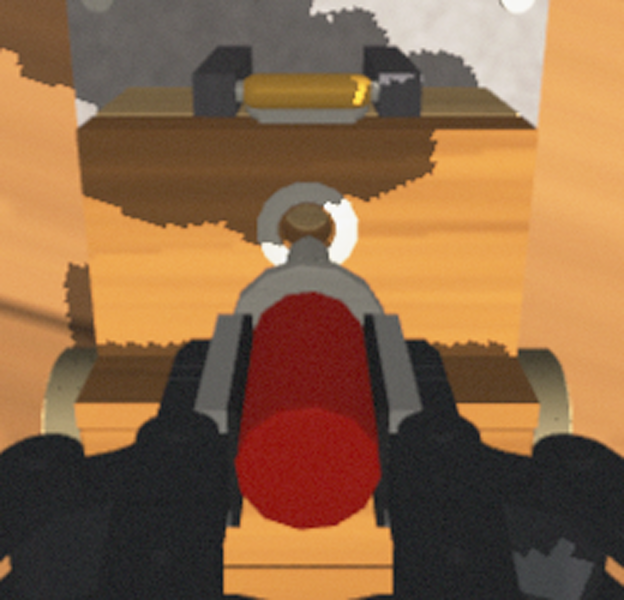

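View pics/scene4.png

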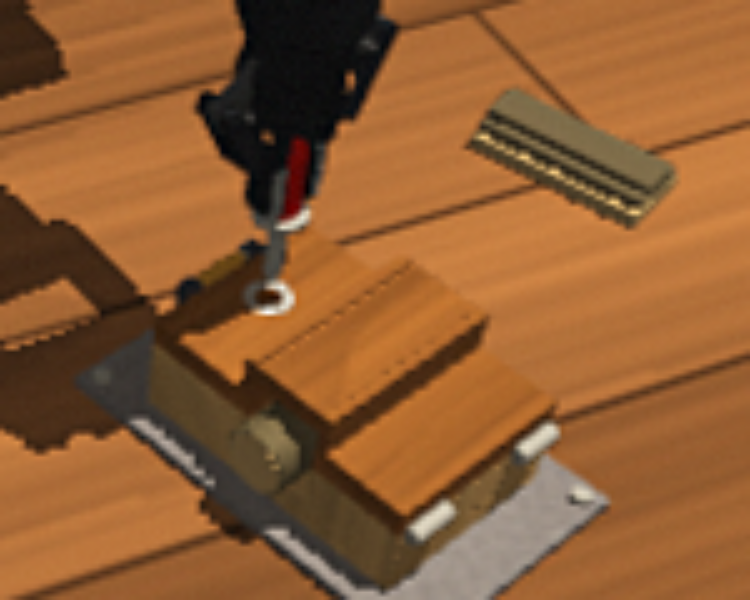

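Run:
```python
from h import *
from rig import vision
z=np.load("wrist4.npz"); cm=vision.camera_model("wrist"); K=cm['camera_matrix']; Tc=np.linalg.inv(cm['T_tool_cam']); R=z['R']; pos=z['pos']; im=z['im'];d=z['d']
W,u,v=cloud(im,d,K,Tc)
red=(np.abs(u-278)<36)&(v>245)&(v<355)&(im[v,u,0]>60)&(im[v,u,1]<35)&(im[v,u,2]<40)
for lo,hi in((262,275),(275,285),(285,300)):
    Q=W[red&(v>lo)&(v<hi)]; r=least_squares(lambda t:np.hypot(Q[:,0]-t[0],Q[:,1]-t[1])-.012,[.0,0],loss='soft_l1',f_scale=.001); print(r.x.round(4),np.median(Q[:,2]))
print('top z',np.median(W[red&(v>325)][:,2]))
o=cv2.resize(im[190:260,220:340,::-1],None,fx=6,fy=6,interpolation=cv2.INTER_CUBIC)
t=np.linspace(0,2*np.pi,60)
def draw(c,rad,h,col):
    zt=pos[2]-h
    P=np.c_[c[0]+rad*np.cos(t),c[1]+rad*np.sin(t),0*t+zt]@Tc[:3,:3].T+Tc[:3,3]; p=P[:,:2]/P[:,2:]*[K[0,0],K[1,1]]+K[:2,2]
    cv2.polylines(o,[((p-[220,190]+.5)*6).astype(np.int32)],True,col,1)
c=(.003,-.0004)
draw(c,.00725,.0763,(0,255,0)); draw(c,.014,.0763,(0,255,0)); draw(c,.0035,pos[2]-.059,(255,0,0))
cv2.imwrite("pics/ov4.png",o)
```

```text
[ 0.003  -0.0004] -0.011084907097229438
[ 0.0029 -0.0004] -0.021362849749326066
[ 0.0029 -0.0004] -0.030816651878256586
top z -0.03802184318965793
```

View pics/ov4.png

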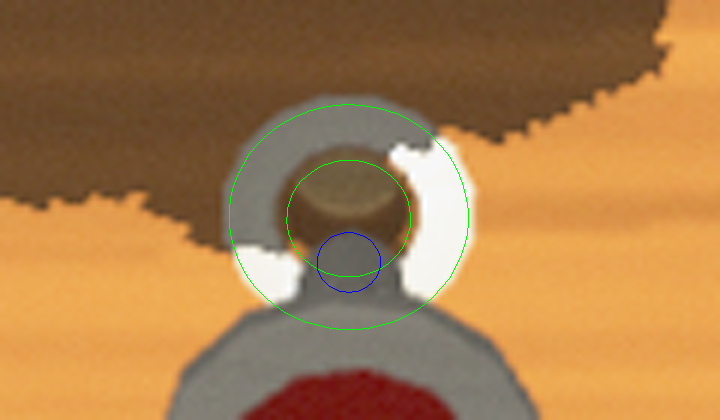

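The overlay puts the pin axis within about 0.5 mm of the ring centre. I'll lower it in steps and watch the force.

Emit:
{"method": "send_rows", "body": {"targets": [[0, 0, 0.2, 0, 0, 0, 15], [0, 0, 0.35, 0, 0, 0, 15], [0, 0, 0.5, 0, 0, 0, 15], [0, 0, 0.5, 0, 0, 0, 15]]}}

```text
time_s: 10.65
position: [0.5349, 0.1591, 0.1225]
tool_rot: [[-0.951, -0.309, -0.001], [-0.309, 0.951, -0.0], [0.001, 0.0, -1.0]]
ft_force: [-1.2, 0.0, -0.9]
grip_width: 0.0223
```

Emit:
{"method": "send_rows", "body": {"targets": [[0, 0, 0.15, 0, 0, 0, 15], [0, 0, 0.3, 0, 0, 0, 15], [0, 0, 0.4, 0, 0, 0, 15], [0, 0, 0.4, 0, 0, 0, 15]]}}

```text
time_s: 11.15
position: [0.535, 0.1592, 0.1028]
tool_rot: [[-0.951, -0.309, -0.001], [-0.309, 0.951, -0.0], [0.001, 0.0, -1.0]]
ft_force: [0.1, -0.7, -1.0]
grip_width: 0.0223
```

Emit:
{"method": "send_rows", "body": {"targets": [[0, 0, 0.12, 0, 0, 0, 15], [0, 0, 0.22, 0, 0, 0, 15], [0, 0, 0.28, 0, 0, 0, 15], [0, 0, 0.28, 0, 0, 0, 15]]}}

```text
time_s: 11.65
position: [0.5351, 0.1592, 0.089]
tool_rot: [[-0.951, -0.309, -0.001], [-0.309, 0.951, -0.0], [0.0, 0.0, -1.0]]
ft_force: [-0.3, -0.4, -2.5]
grip_width: 0.0218
```

Emit:
{"method": "send_rows", "body": {"targets": [[0, 0, 0.04, 0, 0, 0, 15], [0, 0, 0.08, 0, 0, 0, 15], [0, 0, 0.08, 0, 0, 0, 15]], "grip_force": 110}}

```text
time_s: 12.02
position: [0.5352, 0.1592, 0.0855]
tool_rot: [[-0.951, -0.309, 0.0], [-0.309, 0.951, -0.0], [-0.0, -0.0, -1.0]]
ft_force: [-0.6, -0.1, 1.9]
grip_width: 0.0221
```

Emit:
{"method": "send_rows", "body": {"targets": [[0, 0, 0.03, 0, 0, 0, 15], [0, 0, 0.05, 0, 0, 0, 15], [0, 0, 0.05, 0, 0, 0, 15]]}}

```text
time_s: 12.4
position: [0.5351, 0.1591, 0.0837]
tool_rot: [[-0.951, -0.309, 0.001], [-0.309, 0.951, -0.0], [-0.0, -0.0, -1.0]]
ft_force: [-5.5, -2.4, 10.2]
grip_width: 0.0218
```

Emit:
{"method": "send_rows", "body": {"targets": [[0, 0, 0.02, 0, 0, 0, 15], [0, 0, 0.04, 0, 0, 0, 15], [0, 0, 0.04, 0, 0, 0, 15]]}}

```text
time_s: 12.78
position: [0.5351, 0.1591, 0.0835]
tool_rot: [[-0.951, -0.309, 0.002], [-0.309, 0.951, -0.0], [-0.002, -0.001, -1.0]]
ft_force: [-11.5, -2.2, 26.2]
grip_width: 0.0216
```

Emit:
{"method": "send_rows", "body": {"targets": [[0.02, 0, 0, 0, 0, 0, 15], [0.02, 0, 0, 0, 0, 0, 15], [0.02, 0, 0, 0, 0, 0, 15], [0.02, 0, 0, 0, 0, 0, 15]]}}

```text
time_s: 13.28
position: [0.5351, 0.1591, 0.0835]
tool_rot: [[-0.951, -0.309, 0.004], [-0.309, 0.951, 0.0], [-0.004, -0.001, -1.0]]
ft_force: [-6.1, 0.2, 23.8]
grip_width: 0.0219
```

Run:
```python
from h import *
from rig import status, vision
s=status.observe(); print(s['time_s'],s['position'],s['ft_force'],s['wrist_torque'],s['grip_width'])
im,d=vision.get_image("wrist"); np.savez("wrist5.npz",im=im,d=d,pos=s['position'],R=s['tool_rot'])
cv2.imwrite("pics/wrist5.png",cv2.resize(im[130:380,150:410,::-1],None,fx=2.4,fy=2.4,interpolation=cv2.INTER_CUBIC))
im,d=vision.get_image("scene"); np.savez("scene5.npz",im=im,d=d); cv2.imwrite("pics/scene5.png",cv2.resize(im[110:230,270:420,::-1],None,fx=5,fy=5))
z=np.load("wrist5.npz"); im,d=z['im'],z['d']; cm=vision.camera_model("wrist"); K=cm['camera_matrix']
T=np.eye(4);T[:3,:3]=z['R'];T[:3,3]=z['pos']
Wt,u,v=cloud(im,d,K,np.linalg.inv(cm['T_tool_cam'])); W=Wt@T[:3,:3].T+T[:3,3]
red=(np.abs(u-278)<36)&(v>245)&(v<355)&(im[v,u,0]>60)&(im[v,u,1]<35)&(im[v,u,2]<40)
for lo,hi in((262,275),(275,285),(285,300)):
    Q=Wt[red&(v>lo)&(v<hi)]; r=least_squares(lambda t:np.hypot(Q[:,0]-t[0],Q[:,1]-t[1])-.012,[.0,0],loss='soft_l1',f_scale=.001); print(r.x.round(4),np.median(Q[:,2]))
print('knob top tool z',np.median(Wt[red&(v>325)][:,2]))
c,s_=np.cos(JYAW),np.sin(JYAW); q=(W-[JX,JY,0])@np.array([[c,-s_,0],[s_,c,0],[0,0,1]])
for nm,lo,hi in (("leaf",-.1,-.04),("hump",-.02,.02)):
    k=(q[:,0]>lo)&(q[:,0]<hi)&(np.abs(q[:,1])>.03)&(np.abs(q[:,1])<.06)&(q[:,2]>.06)&(q[:,2]<.11)&(v<300)
    if k.sum()>50:
        P=q[k]; print(nm,k.sum(),np.median(P[:,2]),np.polyfit(P[:,0],P[:,2],1))
```

```text
13.275 [0.53507082 0.15910296 0.08351179] [-6.14761523  0.20881555 23.79564405] [-0.01190396  1.04419483  0.05351683] 0.021940099061625182
[ 0.003  -0.0004] -0.011332332409712088
[ 0.003  -0.0004] -0.021489998782580372
[ 0.0029 -0.0004] -0.030890825917285706
knob top tool z -0.0380339885487733
leaf 8270 0.07269180879291101 [-0.00048291  0.0726566 ]
```

View pics/wrist5.png

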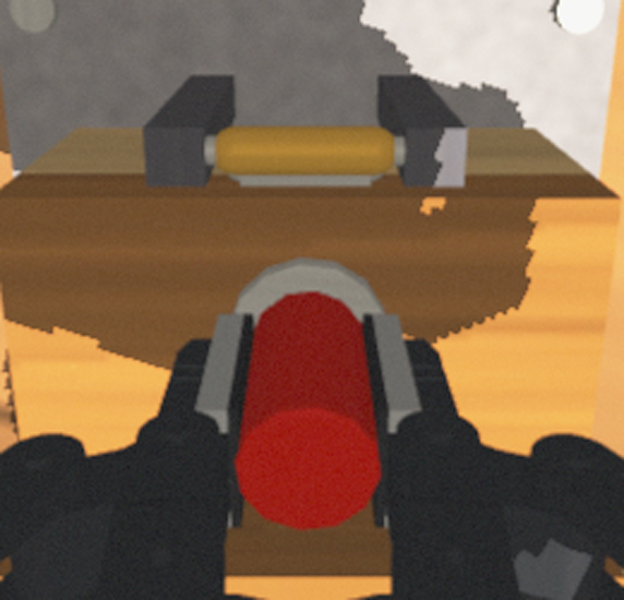

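View pics/scene5.png

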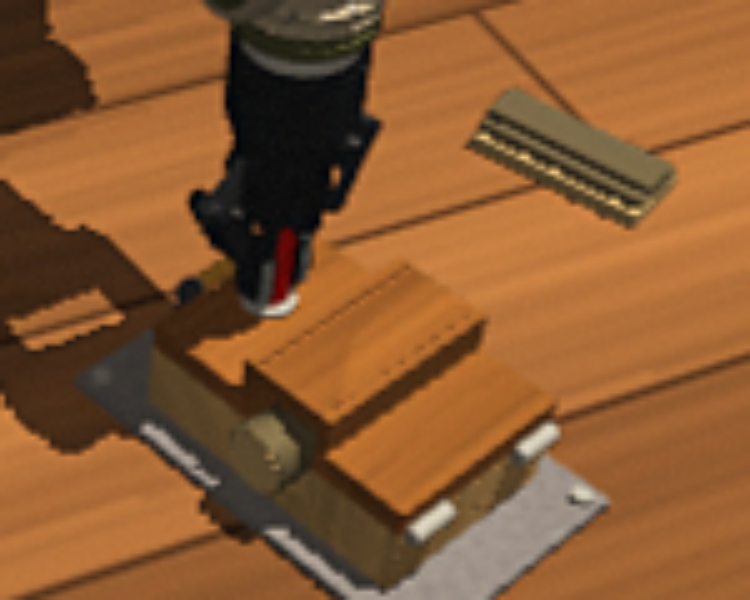

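The flange sits flat on the leaf, the leaf slope is −0.0005 rad and the arm is pressing with about 24 N. I'll hold to check it stays steady.

Emit:
{"method": "send_rows", "body": {"targets": [[0.01, 0, 0.01, 0, 0, 0, 15], [0.01, 0, 0.01, 0, 0, 0, 15], [0.01, 0, 0.01, 0, 0, 0, 15], [0.01, 0, 0.01, 0, 0, 0, 15], [0.01, 0, 0.01, 0, 0, 0, 15]]}}

```text
time_s: 14.0
position: [0.5351, 0.1591, 0.0835]
tool_rot: [[-0.951, -0.309, 0.006], [-0.309, 0.951, 0.001], [-0.005, -0.001, -1.0]]
ft_force: [-5.5, -1.0, 26.7]
grip_width: 0.0218
```

Emit:
{"method": "send_rows", "body": {"targets": [[0, 0, 0, 0, 0, 0, 15], [0, 0, 0, 0, 0, 0, 15], [0, 0, 0, 0, 0, 0, 15], [0, 0, 0, 0, 0, 0, 15], [0, 0, 0, 0, 0, 0, 15]]}}

```text
time_s: 14.62
position: [0.5351, 0.1591, 0.0835]
tool_rot: [[-0.951, -0.309, 0.006], [-0.309, 0.951, 0.001], [-0.006, -0.001, -1.0]]
ft_force: [-6.4, -0.1, 25.8]
grip_width: 0.0218
```

```bash
python3 -c "
from rig import env,status
print(env.close_job()); s=status.observe(); print(s['time_s'],s['position'],s['ft_force'])"
```

```text
the job is handed in; nothing more can be done
None
the job is handed in; nothing more can be done
```

I pushed the lid down with closed fingers until it snapped under the roller catch, then let go of it. I took the smallest red-knobbed pin from the rack, pushed it down through both holes, and handed the job in at 14.6 s still pressing on it. No verdict was reported.

**Last checks:**
- **Lid:** the leaf slope measured about −0.0005 rad, so the halves are fully shut. The leaf face read 72.7 mm high against the 73.5 mm expected, which is within the camera calibration.
- **Pin:** the flange looked flat on the leaf in the camera view, and the pin was upright to within about 0.5°.
- **Press:** about 26 N down on the pin, with the position steady at z = 0.0835 m over the last 0.6 s.
- **Bystanders:** I never touched the glue bottle, the half log or the mallet. I did not measure them again at the end.

**What disagreed:**
- **Hole position:** the wrist and fixed cameras differed by about 3 mm on where the hole is. I lined up the pin and the hole in the wrist view, and the pin went in without resistance.
- **Sideways force:** about 6 N remains on the pin. It was 11.5 N before I shifted the tool to relieve it.
- **Lid fit:** one wrist-camera fit of the jig at the rest stage came out clearly wrong, so I ignored it.

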